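Empty the plate rack and close it up

TASK

Pull every adapter plate out of the narrow slots of the plate rack by its exposed top edge and put them all in the blue tray, lying or standing as you like. Then swing the rack's white dust cover fully shut and push both orange snap studs on it all the way home. Leave the two sample tins alone.

Things in the scene. Friction and masses are not known exactly. Their poses are not given: they have to be found in the camera images.
- plate_1_mid (a point): aluminium adapter plate, 62 x 62 x 10 mm, 0.1 kg. The point is its centre; z is its normal (10 mm thickness), x and y run along its sides. It starts on edge in a rack slot (normal along the rack's y), its top edge 26 mm proud of the rack, held by a spring cheek of about 4 N. Slots are 40 mm apart; not all are filled.
- plate_2_mid (a point): like plate_1: another such plate, same size, start and axes
- plate_3_mid (a point): like plate_1: another such plate, same size, start and axes
- plate_4_mid (a point): like plate_1: another such plate, same size, start and axes
- plate_5_mid (a point): like plate_1: another such plate, same size, start and axes
- tray_in (a point): centre of the inner floor of a loose open blue tray, 100 x 130 x 30 mm outside (130 along its y), walls and floor 4 mm, 0.5 kg, z up. It stands beside the rack, on either side.
- rack_hinge (a point): middle of the cover's hinge line, far upper edge of the fixed plate rack, 45 mm above the bench. The rack is 76 mm deep (x), 190 mm long (y), its top face 42 mm up; x points away from the robot, y along the rack and hinge, z up. The plates' centres stand 42 mm in front (-x) of the hinge.
- cover (a joint): white hinged dust cover, 80 mm from hinge to free edge, 190 mm long, 6 mm thick: 0 = shut, level on the rack; 1.57 = upright; starts leaning back at 1.75 to 1.9 (stop 2.2). It shuts forward and down, toward the robot. A stiff hinge (about 2 N at the free edge) leaves it where it is put. It cannot shut over plates in the rack.
- cover_edge (a point): middle of the cover's free edge, on its upper face (the one that looks up when shut); moves with the cover
- stud_left (a joint): round orange snap stud, 14 mm across, on the dust cover, 64 mm from the hinge line and 75 mm from the cover's middle; 0 = up, standing about 7 mm proud of the cover, 0.006 m = pushed fully home into the cover. About 4 N moves it and it stays where it is left.
- stud_left_top (a point): centre of the left (+y) snap stud's top face; moves with the stud and cover
- stud_right (a joint): like stud_left, at the other end of the cover
- stud_right_top (a point): centre of the right (-y) snap stud's top face; moves with the stud and cover
- tin_large: bystander: white sample tin, 62 mm across, 23 mm high; origin under its centre
- tin_tall: bystander: cream sample tin, 34 mm across, 31 mm high; origin under its centre

How it is judged:
By the outcome, as a careful person would: the job done as asked, in the order asked, and still so for the second after the job is handed in, with the robot touching nothing.
Of plate_1, plate_2, plate_3, plate_4, plate_5 only 3 to 5 are there at a start; the rules pass over those that are not, and their reading is None.
At some moment in a run one of tray may be knocked a few centimetres aside while the robot is not near it.
Once in a run the grip may slacken for a moment while it holds something.
It also fails if it takes over 210 s, if anything falls off the work surface, if the arm or the gripper's body presses on something with over 40 N, if the wrist force passes 120 N, or if a joint passes its speed limit or range.

ROBOT

A 7-joint arm with a two-finger parallel gripper is mounted at the origin on a cart in front of the work surface, level with it; the furniture and walls round the work are solid. World frame = base frame: x ahead of the robot, y to its left, z up, the work surface at z = 0. Lengths are in m, angles in rad, forces in N, time in s.
With the tool pointing down it reaches from about 0.425 to 0.875 m from the base axis. Payload 4.7 kg.
Tool frame: the origin (TCP) lies midway between the tips of the shut fingers; the grasp point (between the pads) lies 19 mm behind it (ctrl.grip_point_offset is the distance from the TCP to the grasp point, in m); z points along the fingers, y is the line along which they close (so a half turn about z gives the same grasp; the last joint's range is limited). The gripper opens to 87 mm and grips with 3 to 60 N. Pads are 19 mm wide; open, the fingers measure 117 mm over their backs; the gripper's body (75 mm by 190 mm) begins 51 mm behind the grasp point.
Start: joints at [-1.326, 0.321, -0.07, 1.45, 0.023, 1.371, -0.057], TCP at [0.149, 0.633, 0.223] pointing down, gripper open.
Joint ranges: [-2.86, 2.86], [-0.3, 2.09], [-1.38, 1.24], [0.06, 2.45], [-1.56, 4.7], [0.09, 2.05], [-2.69, 2.69]. Speed limits (rad/s): [2.57, 2.57, 3.14, 3.14, 3.14, 3.14, 3.14].

INTERFACE

Orientations are given as a rotation vector (axis times angle).
In Python, from bench import ctrl gives the robot as it stands.
- The arm moves only by the tool move_arm, never from a script. Its argument "increments" is text: rows parted by semicolons, each of 7 numbers parted by spaces: the shift along the world's x, y, z in mm, then the turn, a rotation vector about the world's x, y, z in degrees, then the closure in counts, from 0 (fully open) to 255 (shut). A call has exactly 8 rows; each row shifts and turns the commanded pose from where the row before left it; what a row does not reach is not made up. A row lasts 1/12 s, in which the tool goes at most 41.7 mm and 7.16 degrees, less where a joint would pass 70% of its speed; a pose out of reach is approached as far as the arm can. A call with a gripper value outside its range is refused whole. The fingers move at their own pace and stop on an object; "grip_force" is the grip in N (left out, the last holds). Time passes only in rows, so rows that do not move let the fingers close, or fill a call up. It gives the time, the measured TCP pose, the force, the opening and the grip force at its end, in the units of the state.
- ctrl.get_state(): the state, without advancing time (a new reading comes with each control period).
- ctrl.get_image(name): name is "side" or "top"; returns a dict with "frame" (420x560x3 uint8, red, green, blue), "depth" (420x560 float32, m along the optical axis (not along the pixel's ray), 0 where there is no reading), "fx", "fy", "cx", "cy" (pixels), "position" and "orientation" of the camera in the world. Camera axes: x right, y down, z forward; pixel columns grow to the right and rows downward; lengths in m; the calibration is good to about 2 mm. A picture is of the moment at which its call begins.
- ctrl.close_job(): hands the job in; it is judged then, once.
Trained networks look in a picture, given as the dict that the camera call returned (one of the last four; its "shot" number tells which), for a name from the list of things; names that differ only in an ending like _2 or _b are one class to them, and where a whole thing is asked for, a point or a joint stands for the part that bears it (a point fixed in the world has none). Each returns a list of dicts, best first, with "score" (0 to 1); they miss things now and then, are a little off and sometimes report something else, mostly with a low value. They report only what shows in the picture. A call takes as long as a camera call.
- ctrl.find_in(target, picture): "centre" ([x, y, z] in m, in world coordinates, good to about 4 mm: the middle of the surface that is visible of it).
- ctrl.silhouettes(target, picture): "region" (420x560 bool, what is visible of it).
The state is a dict: "time": time; "joint_positions": joint angles; "qd": joint speeds; "joint_torque": joint torques, N m; "position": TCP position; "tool_rot": TCP orientation; "ft_force": force on the tool from outside, world axes, zero at the start; "torque": the same for the moment, N m; "grip_width": opening from 0.0 (shut) to 1.0 (fully open); "grip_force": force on a finger pad.
Only numpy, scipy, OpenCV 4.12 (cv2) and the standard library are available. Lean on these libraries where they do the work, as an engineer would, in place of code of your own. Each camera call takes 0.05 s, during which the arm holds its last target. There are 200 camera calls.

## Working session

There is one attempt and no reset: what is moved stays moved. The work goes in short steps, Python scripts to look and compute and a tool call to move; the robot and the scene stay as the last step left them, time stands still between calls to the robot, and variables do not carry over. Pictures are saved under pics/ and viewed, at most 14 in all, crops included, and the job is handed in when it is done.

Besides the shell and the picture viewer there is one more tool, called after "Call:" as a command line: name --argument value ..., lists and objects as JSON in quotes. move_arm: Moves the arm, as the interface text tells. Its arguments: {"type":"object","properties":{"increments":{"type":"string"},"grip_force":{"type":"number"}},"required":["increments"]}

```bash
ls; mkdir -p pics; cat > h.py <<'E'
import numpy as np, cv2
from scipy.spatial.transform import Rotation as R
from bench import ctrl
def cloud(p):
    d=p["depth"];v,u=np.mgrid[:d.shape[0],:d.shape[1]]
    c=np.stack([(u-p["cx"])*d/p["fx"],(v-p["cy"])*d/p["fy"],d],-1)
    o=np.array(p["orientation"]);M=R.from_rotvec(o).as_matrix() if o.shape==(3,) else (o if o.shape==(3,3) else R.from_quat(o).as_matrix())
    w=c@M.T+np.array(p["position"]);w[d==0]=np.nan
    return w
def save(p,n): cv2.imwrite(f"pics/{n}.png",p["frame"][:,:,::-1])
E
python3 - <<'E'
from h import *
np.set_printoptions(precision=4,suppress=True)
s=ctrl.get_state();print({k:np.round(v,3) for k,v in s.items()}, ctrl.grip_point_offset)
ims=[]
for n in("side","top"):
    p=ctrl.get_image(n);ims.append(p["frame"]);print(n,p["position"],p["orientation"],p["fx"])
    np.save(f"pics/{n}0.npy",cloud(p));save(p,n+"0")
    for t in("plate_1_mid","tray_in","rack_hinge","cover","cover_edge","stud_left_top","tin_large","tin_tall"):
        try:print(t,[(np.round(r["centre"],3),round(r["score"],2)) for r in ctrl.find_in(t,p)])
        except Exception as e:print(t,e)
E
```

```text
pics
{'time': np.float64(0.0), 'joint_positions': array([-1.326,  0.322, -0.07 ,  1.452,  0.023,  1.371, -0.057]), 'qd': array([-0.001,  0.001, -0.   ,  0.   , -0.001,  0.002,  0.   ]), 'joint_torque': array([ -0.   , -49.127,  -0.404, -31.254,  -0.064,   0.043,   0.   ]), 'position': array([0.149, 0.632, 0.221]), 'tool_rot': array([-0.362, -3.121,  0.003]), 'ft_force': array([-0.618,  1.193, -1.091]), 'torque': array([-0.03 ,  0.043,  0.018]), 'grip_force': np.float64(0.0), 'grip_width': np.float64(1.0)} 0.0187
side [ 0.2614 -0.3859  0.5216] [-2.116   0.3169 -0.189 ] 391.2562286040078
plate_1_mid [(array([0.481, 0.214, 0.057]), 0.61)]
tray_in [(array([0.475, 0.056, 0.   ]), 0.63)]
rack_hinge [(array([0.524, 0.271, 0.042]), 0.72)]
cover [(array([0.534, 0.288, 0.087]), 0.68)]
cover_edge [(array([0.533, 0.286, 0.089]), 0.79)]
stud_left_top []
tin_large [(array([0.464, 0.499, 0.023]), 0.73)]
tin_tall [(array([0.424, 0.564, 0.023]), 0.54)]
top [0.2765 0.2922 0.8995] [-1.9839  2.2004 -0.2766] 426.20569099390457
plate_1_mid [(array([0.482, 0.228, 0.065]), 0.47)]
tray_in [(array([0.476, 0.063, 0.004]), 0.63)]
rack_hinge [(array([0.51 , 0.304, 0.04 ]), 0.84), (array([0.478, 0.061, 0.001]), 0.31)]
cover [(array([0.53 , 0.307, 0.095]), 0.68)]
cover_edge [(array([0.53 , 0.311, 0.088]), 0.93)]
stud_left_top []
tin_large [(array([0.468, 0.507, 0.02 ]), 0.7), (array([0.469, 0.378, 0.07 ]), 0.59), (array([0.471, 0.341, 0.07 ]), 0.42)]
tin_tall [(array([0.418, 0.574, 0.036]), 0.67)]
```

View pics/top0.png

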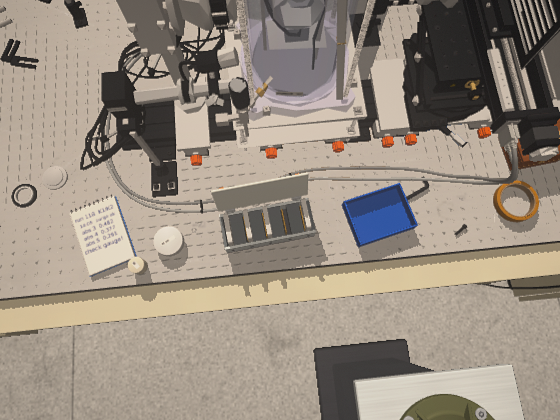

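View pics/side0.png

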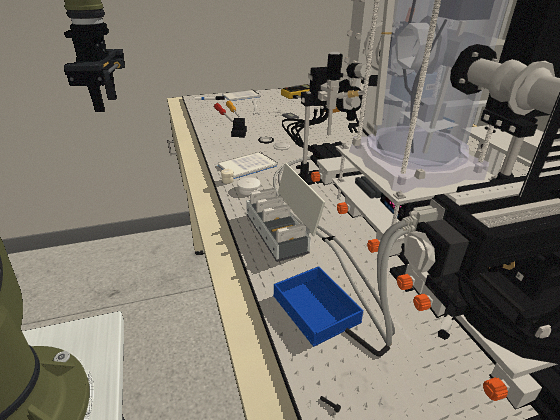

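The top view shows the rack at (268,225) with its cover up behind it at (262,192). The blue tray is at (380,213) and the tins at (168,240) and (136,265). The side view shows the rack at (280,225) and the tray at (318,305).

```bash
python3 - <<'E'
from h import *
np.set_printoptions(precision=4,suppress=True)
T=np.load("pics/top0.npy");S=np.load("pics/side0.npy")
a=cv2.imread("pics/top0.png")[165:260,200:330];b=cv2.imread("pics/side0.png")[160:265,235:335]
a=cv2.resize(a,None,fx=6,fy=6,interpolation=2)[:570];b=cv2.resize(b,None,fx=5,fy=5,interpolation=2)
cv2.imwrite("pics/ctop.png",a)
cv2.imwrite("pics/cside.png",b)
for n,w in(("top",T),("side",S)):
    q=w.reshape(-1,3)
    box=(q[:,0]>.40)&(q[:,0]<.60)&(q[:,1]>.15)&(q[:,1]<.42)
    cov=q[box&(q[:,2]>.08)]
    d=cov-cov.mean(0);U,s,V=np.linalg.svd(d,full_matrices=False)
    print(n,"cover",len(cov),cov.mean(0),V,cov[:,2].max(),cov[:,1].min(),cov[:,1].max())
    ax=V[0]*np.sign(V[0][1]);yaw=np.arctan2(-ax[0],ax[1]);print("yaw",np.degrees(yaw))
    c,s_=np.cos(yaw),np.sin(yaw);L=np.c_[q[:,0]*c+q[:,1]*s_,-q[:,0]*s_+q[:,1]*c,q[:,2]]
    hx=(cov[:,0]*c+cov[:,1]*s_);print("cover local x: low z, high z",hx[cov[:,2]<.09].mean(),hx[cov[:,2]>.11].mean() if (cov[:,2]>.11).any() else None)
    m=box&(q[:,2]>.055)&(q[:,2]<.08)
    P=L[m];P=P[P[:,0]<hx.mean()-.03]
    h,e=np.histogram(P[:,1],np.arange(P[:,1].min(),P[:,1].max()+.004,.004))
    for i in range(len(h)):
        k=(P[:,1]>=e[i])&(P[:,1]<e[i+1])
        if h[i]: print(round(e[i],3),h[i],np.round(P[k,0].min(),3),np.round(P[k,0].max(),3),np.round(np.percentile(P[k,2],[10,50,95]),3))
    m=box&(q[:,2]>.036)&(q[:,2]<.047);P=L[m];print("racktop",P.min(0),P.max(0),np.percentile(P,[2,98],axis=0))
E
```

```text
top cover 2241 [0.5569 0.3147 0.1937] [[ 0.2316  0.0769  0.9698]
 [-0.0828  0.9948 -0.0591]
 [-0.9693 -0.0666  0.2367]] 0.3796283268153886 0.21294185653162473 0.40086454193519316
yaw -71.6310198077117
cover local x: low z, high z -0.12451531640217535 -0.12267667057084888
0.527 14 -0.185 -0.176 [0.057 0.064 0.07 ]
0.531 10 -0.184 -0.175 [0.066 0.068 0.07 ]
0.535 24 -0.224 -0.174 [0.061 0.067 0.07 ]
0.539 20 -0.223 -0.174 [0.066 0.068 0.071]
0.543 23 -0.223 -0.172 [0.067 0.069 0.071]
0.547 18 -0.22 -0.171 [0.065 0.068 0.07 ]
0.551 22 -0.221 -0.171 [0.066 0.068 0.07 ]
0.555 22 -0.22 -0.169 [0.066 0.068 0.07 ]
0.559 19 -0.218 -0.168 [0.067 0.068 0.07 ]
0.563 21 -0.218 -0.167 [0.067 0.068 0.071]
0.567 21 -0.217 -0.166 [0.067 0.069 0.07 ]
0.571 19 -0.216 -0.165 [0.066 0.068 0.07 ]
0.575 20 -0.215 -0.165 [0.066 0.069 0.071]
0.579 21 -0.214 -0.163 [0.067 0.068 0.07 ]
0.583 17 -0.213 -0.164 [0.067 0.069 0.071]
0.587 14 -0.212 -0.163 [0.065 0.068 0.07 ]
0.591 11 -0.211 -0.202 [0.066 0.068 0.069]
0.595 3 -0.21 -0.202 [0.066 0.066 0.067]
0.599 22 -0.175 -0.154 [0.057 0.06  0.067]
0.603 52 -0.194
[... 1151 characters left out ...]
0.171 -0.116 [0.057 0.065 0.07 ]
0.583 22 -0.168 -0.116 [0.059 0.067 0.07 ]
0.587 23 -0.163 -0.114 [0.055 0.063 0.069]
0.591 29 -0.167 -0.113 [0.057 0.067 0.07 ]
0.595 22 -0.162 -0.111 [0.058 0.064 0.069]
0.599 12 -0.159 -0.119 [0.056 0.066 0.07 ]
0.603 18 -0.162 -0.09 [0.057 0.063 0.069]
0.607 30 -0.161 -0.089 [0.057 0.065 0.073]
0.611 33 -0.16 -0.091 [0.058 0.067 0.079]
0.615 29 -0.133 -0.099 [0.057 0.067 0.079]
0.619 29 -0.145 -0.119 [0.058 0.068 0.079]
0.623 25 -0.155 -0.129 [0.057 0.069 0.078]
0.627 26 -0.161 -0.141 [0.06  0.069 0.078]
0.631 7 -0.161 -0.153 [0.072 0.077 0.079]
racktop [-0.1898  0.492   0.036 ] [0.0148 0.6198 0.0469] [[-0.1746  0.4976  0.0367]
 [ 0.0095  0.5852  0.0464]]
```

View pics/ctop.png

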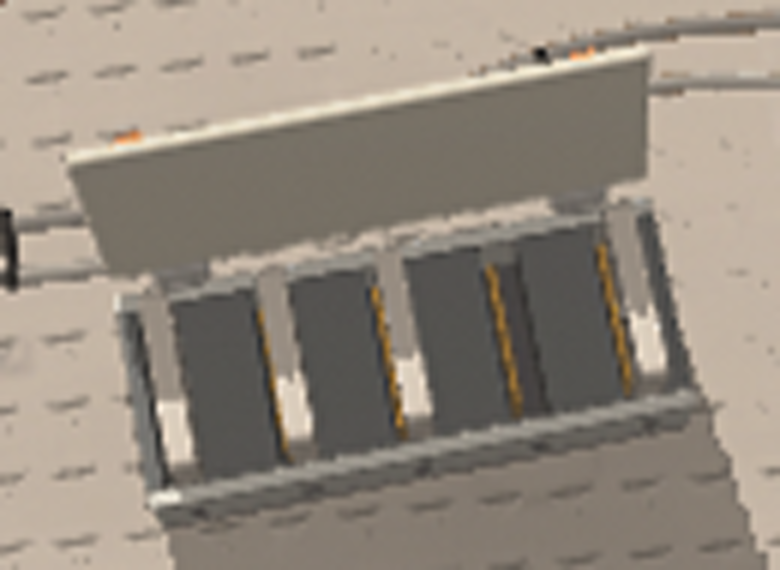

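View pics/cside.png

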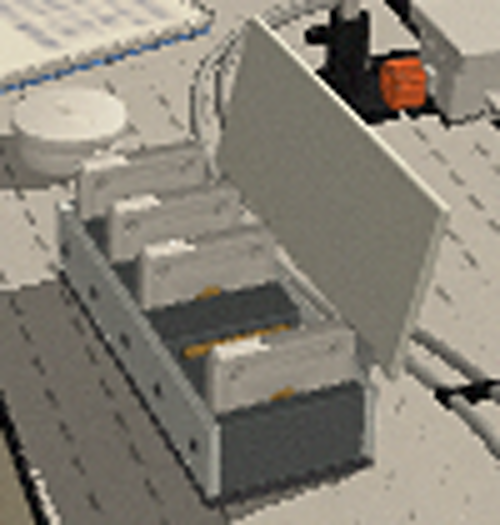

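Both crops show four plates in the slots, numbering from the left (+y): slots 1, 2, 3 and 5. Slot 4 is empty, with its yellow spring visible at (505,340) in the top crop. The cover leans back and its studs are on the far face. Next I'll fit the geometry.

```bash
python3 - <<'E'
from h import *
np.set_printoptions(precision=4,suppress=True)
for n in("top","side"):
    w=np.load(f"pics/{n}0.npy");x,y,z=[w[...,i] for i in range(3)]
    box=(x>.42)&(x<.515)&(y>.19)&(y<.42)&(z>.063)&(z<.073)
    N,l,st,_=cv2.connectedComponentsWithStats(box.astype(np.uint8),connectivity=8)
    for i in range(1,N):
        if st[i,4]<12: continue
        q=w[l==i];mm=cv2.minAreaRect((q[:,:2]*1000).astype(np.float32));print(n,st[i,4],q.mean(0),mm,np.percentile(q[:,2],[50,95]))
    f=cv2.imread(f"pics/{n}0.png").astype(int);blue=(f[...,0]>f[...,2]+50)&(f[...,0]>80)&(x>.38)&(x<.6)&(y<.2)&(y>-.06)
    q=w[blue];print("tray",len(q),q.min(0),q.max(0))
    t=q[q[:,2]>.022];print("rim rect",cv2.minAreaRect((t[:,:2]*1000).astype(np.float32)),np.percentile(t[:,2],[50,95]),"floor",np.median(q[q[:,2]<.012],0))
    m=(x>.505)&(x<.56)&(y>.2)&(y<.42)&(z>.06)&(z<.14)
    q=w[m]
    for _ in range(3):
        c=q.mean(0);V=np.linalg.svd(q-c,full_matrices=False)[2];q=q[abs((q-c)@V[2])<.003]
    print("cover",len(q),c,V[2],q.min(0),q.max(0),"tilt",np.degrees(np.arcsin(abs(V[2][2]))),"yaw",np.degrees(np.arctan2(V[2][1],V[2][0])))
    m=(x>.40)&(x<.53)&(y>.19)&(y<.43)&(z>.037)&(z<.047);print("racktop",cv2.minAreaRect((w[m][:,:2]*1000).astype(np.float32)))
    m=(f[...,2]>180)&(f[...,1]<150)&(f[...,0]<100)&(x>.5)&(x<.62)&(y>.15)&(y<.45);print("orange",w[m][:8])
E
```

```text
top 148 [0.484  0.2214 0.068 ] ((484.4361572265625, 221.16600036621094), (61.09859085083008, 9.831090927124023), 5.065052032470703) [0.0681 0.0704]
top 143 [0.4773 0.3009 0.0682] ((477.9084167480469, 300.9271545410156), (61.839847564697266, 9.347684860229492), 5.233958721160889) [0.0681 0.0703]
top 145 [0.4741 0.3406 0.0681] ((474.8759765625, 340.6885986328125), (61.95060348510742, 9.5469388961792), 5.49739408493042) [0.068  0.0709]
top 152 [0.4691 0.3803 0.0682] ((470.2569885253906, 380.4588928222656), (61.79524612426758, 9.737264633178711), 5.1483845710754395) [0.0682 0.0704]
tray 2504 [ 0.4163 -0.0203 -0.0015] [0.548  0.1346 0.0355]
rim rect ((478.4744567871094, 61.99189758300781), (100.36538696289062, 130.46754455566406), 12.972455024719238) [0.0302 0.0328] floor [0.4801 0.0593 0.0044]
cover 1716 [0.532  0.3072 0.0957] [-0.9665 -0.0883  0.2409] [0.5157 0.2125 0.0601] [0.5497 0.4009 0.1259] tilt 13.938154897002853 yaw -174.78055151107984
racktop ((480.9249572753906, 301.760009765625), (82.55497741699219, 189.96873474121094), 5.195282936096191)
orange [[0.6199 0.2759 0.0693]
 [0.61
[... 613 characters left out ...]
e 151 [0.4834 0.2198 0.0679] ((483.8049011230469, 221.03433227539062), (60.165504455566406, 12.472110748291016), 5.194911479949951) [0.0685 0.0704]
tray 4098 [ 0.4151 -0.0117 -0.0007] [0.5582 0.1367 0.033 ]
rim rect ((477.3302001953125, 62.10363006591797), (101.03691101074219, 130.6414794921875), 13.387539863586426) [0.0288 0.0319] floor [0.4808 0.065  0.0053]
cover 1365 [0.5319 0.297  0.0941] [ 0.9679  0.0906 -0.2343] [0.5146 0.2116 0.06  ] [0.5491 0.4037 0.125 ] tilt 13.55229454005048 yaw 5.347195915416897
racktop ((479.9962463378906, 301.7045593261719), (81.9577865600586, 192.1348114013672), 5.246265888214111)
orange [[0.6171 0.2833 0.0674]
 [0.6188 0.2819 0.0679]
 [0.6159 0.2724 0.0531]]
```

Call:
move_arm --increments "21 -26 0 0 0 1.2 140;21 -26 0 0 0 1.2 140;21 -26 0 0 0 1.2 140;21 -26 0 0 0 1.2 140;21 -26 0 0 0 1.2 140;21 -26 0 0 0 1.2 140;21 -26 0 0 0 1.2 140;21 -26 0 0 0 1.2 140" --grip_force 30

```text
time: 1.57
position: [0.3176, 0.4234, 0.2229]
tool_rot: [0.098, 3.14, 0.001]
ft_force: [-0.1, -0.7, -0.2]
grip_width: 0.501
grip_force: 0.0
```

Call:
move_arm --increments "21 -26 0 0 0 1.2 140;21 -26 0 0 0 1.2 140;21 -26 0 0 0 1.2 140;21 -26 0 0 0 1.2 140;21 -26 0 0 0 1.2 140;21 -26 0 0 0 1.2 140;21 -26 0 0 0 1.2 140;20 -20 0 0 0 0.4 140"

```text
time: 2.23
position: [0.485, 0.2202, 0.223]
tool_rot: [-0.141, 3.138, 0.0]
ft_force: [-0.4, 0.6, -0.5]
grip_width: 0.448
grip_force: 0.0
```

```bash
cat > st.py <<'E'
from h import *
def tool():
    s=ctrl.get_state();M=R.from_rotvec(s["tool_rot"]).as_matrix()
    print("pos mm",np.round(np.array(s["position"])*1e3,1),"yaw_of_y",np.round(np.degrees(np.arctan2(-M[0,1],M[1,1])),2),"z",np.round(M[:,2],3),"w",round(s["grip_width"]*87,1),"gf",round(float(s["grip_force"]),1),"F",np.round(s["ft_force"],1),"t",round(s["time"],2))
if __name__=="__main__":
    tool()
E
python3 st.py
```

```text
pos mm [485.  220.2 223. ] yaw_of_y 5.13 z [ 0.001  0.    -1.   ] w 39.0 gf 0.0 F [-0.4  0.6 -0.5] t 2.23
```

Call:
move_arm --increments "-1 1 -30 0 0 0 140;0 0 -30 0 0 0 140;0 0 -30 0 0 0 140;0 0 -30 0 0 0 140;0 0 -25 0 0 0 140;0 0 -20 0 0 0 140;0 0 -10 0 0 0 140;0 0 0 0 0 0 140"

```text
time: 2.9
position: [0.4811, 0.2229, 0.0454]
tool_rot: [0.142, -3.135, 0.003]
ft_force: [-0.4, -0.4, 0.9]
grip_width: 0.451
grip_force: 0.0
```

Call:
move_arm --increments "0 0 0 0 0 0 255;0 0 0 0 0 0 255;0 0 0 0 0 0 255;0 0 0 0 0 0 255;0 0 0 0 0 0 255;0 0 0 0 0 0 255;0 0 0 0 0 0 255;0 0 0 0 0 0 255" --grip_force 35

```text
time: 3.57
position: [0.4835, 0.2228, 0.0484]
tool_rot: [-0.141, 3.137, -0.001]
ft_force: [-0.4, -2.8, 6.0]
grip_width: 0.107
grip_force: 34.9
```

Call:
move_arm --increments "0 0 8 0 0 0 255;0 0 12 0 0 0 255;0 0 15 0 0 0 255;0 0 20 0 0 0 255;0 0 20 0 0 0 255;0 0 20 0 0 0 255;0 0 15 0 0 0 255;0 0 0 0 0 0 255"

```text
time: 4.23
position: [0.4843, 0.2256, 0.1611]
tool_rot: [-0.143, 3.133, 0.007]
ft_force: [0.9, 0.5, -0.6]
grip_width: 0.106
grip_force: 34.9
```

```bash
cat > tray.py <<'E'
from st import *
import sys
# tray pose + plate points, from a camera
def tray(p,tag):
    w=cloud(p);f=p["frame"].astype(int);x,y,z=[w[...,i] for i in range(3)]
    b=(f[...,2]>f[...,0]+50)&(f[...,2]>80)&(x>.36)&(x<.62)&(y<.2)&(y>-.1)&(z>.022)&(z<.036)
    N,l,st,_=cv2.connectedComponentsWithStats(cv2.dilate(b.astype(np.uint8),np.ones((5,5))))
    q=w[b&(l==1+np.argmax(st[1:,4]))]
    print(tag,"rim",len(q),np.round(np.array(sum([list(a) if not np.isscalar(a) else [a] for a in cv2.minAreaRect((q[:,:2]*1000).astype(np.float32))],[])),1))
if __name__=="__main__":
    tool()
    for n in("top","side"):
        p=ctrl.get_image(n);tray(p,n)
        if len(sys.argv)>1: save(p,n+sys.argv[1])
E
python3 tray.py A
```

```text
pos mm [484.3 225.6 161.1] yaw_of_y 5.21 z [ 0.005  0.004 -1.   ] w 9.2 gf 34.9 F [ 0.9  0.5 -0.6] t 4.23
top rim 172 [471.7  88.1  99.5  76.1  13.1]
side rim 1001 [477.5  61.8 100.8 130.7  13. ]
```

Call:
move_arm --increments "-1 -17 0 0 0 4 255;-2 -17 0 0 0 4 255;-2 -17 0 4.87 1.12 0 255;-2 -17 0 4.87 1.12 0 255;-2 -17 0 4.87 1.12 0 255;-2 -17 0 4.87 1.12 0 255;-2 -17 0 4.87 1.12 0 255;-1 -16 0 4.87 1.12 0 255"

```text
time: 5.0
position: [0.468, 0.088, 0.1571]
tool_rot: [0.341, -2.96, -0.801]
ft_force: [0.4, -0.1, -1.4]
grip_width: 0.106
grip_force: 35.0
```

Call:
move_arm --increments "0 0 -20 0 0 0 255;0 0 -20 0 0 0 255;0 0 -20 0 0 0 255;0 0 -15 0 0 0 255;0 0 -8 0 0 0 255;0 0 0 0 0 0 255;0 0 0 0 0 0 255;0 0 0 0 0 0 255"

```text
time: 5.67
position: [0.4692, 0.0889, 0.0751]
tool_rot: [0.342, -2.962, -0.794]
ft_force: [-0.0, -0.1, -0.3]
grip_width: 0.109
grip_force: 35.0
```

```bash
python3 tray.py B
```

```text
pos mm [469.2  88.9  75.1] yaw_of_y 13.24 z [-0.111  0.487 -0.866] w 9.5 gf 35.0 F [-0.  -0.1 -0.3] t 5.67
top rim 232 [478.2  61.5 100.6 130.2  12.9]
side rim 640 [477.7  62.2 101.4 132.1  12.8]
```

View pics/sideB.png

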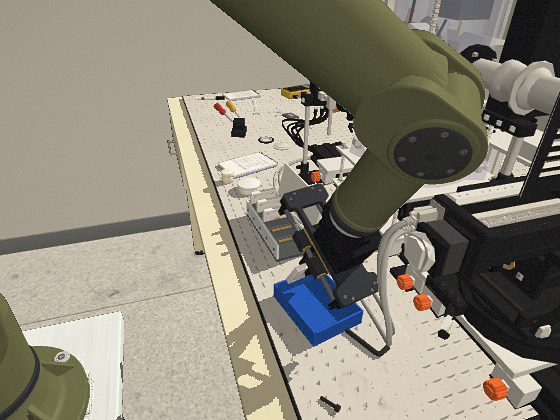

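The plate shows at (303,265), tilted with its foot over the +y end of the tray at (318,305). I'll lower it, release, and withdraw along the tool axis.

Call:
move_arm --increments "1 1 -12 0 0 0 255;0 0 -10 0 0 0 255;0 0 -6 0 0 0 255;0 0 0 0 0 0 255;0 0 0 0 0 0 140;0 0 0 0 0 0 140;0 0 0 0 0 0 140;0 0 0 0 0 0 140"

```text
time: 6.43
position: [0.468, 0.0935, 0.0463]
tool_rot: [0.35, -2.955, -0.797]
ft_force: [-0.7, -0.0, -0.3]
grip_width: 0.324
grip_force: 0.1
```

Call:
move_arm --increments "2 -10 17 0 0 0 140;2 -10 17 0 0 0 140;2 -10 17 0 0 0 140;2 -10 17 0 0 0 140;0 0 20 -4.87 -1.12 0 140;0 0 10 -4.87 -1.12 0 140;0 0 0 -4.87 -1.12 0 140;0 0 0 -4.87 -1.12 0 140"

```text
time: 7.1
position: [0.4803, 0.0427, 0.1459]
tool_rot: [0.338, -3.1, -0.262]
ft_force: [-0.6, 0.0, -0.1]
grip_width: 0.45
grip_force: 0.0
```

```bash
python3 tray.py C
```

```text
pos mm [480.3  42.7 145.9] yaw_of_y 12.48 z [-0.03   0.164 -0.986] w 39.1 gf 0.0 F [-0.6  0.  -0.1] t 7.1
top rim 262 [478.2  62.   99.8 129.7  12.8]
side rim 1015 [477.5  62.7 101.2 132.1  13.2]
```

View pics/sideC.png

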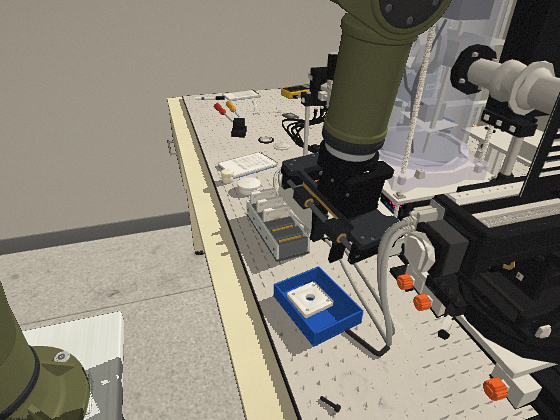

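The plate lies flat in the tray at (310,297). Next is the plate in slot 3.

Call:
move_arm --increments "0 32 0 -4.7 -1.1 0 179;0 32 0 -4.7 -1.1 0 179;0 32 0 0 0 -4 179;0 32 0 0 0 -4 179;0 32 0 0 0 0 179;0 32 0 0 0 0 179;-1 32 0 0 0 0 179;-2 34 0 0 0 0 179"

```text
time: 7.87
position: [0.4781, 0.3034, 0.1435]
tool_rot: [0.127, -3.139, -0.007]
ft_force: [0.4, -1.1, -0.3]
grip_width: 0.296
grip_force: 0.0
```

Call:
move_arm --increments "0 0 0 0 0 0 179;0 0 0 0 0 0 179;0 0 0 0 0 0 179;0 0 0 0 0 0 179;0 0 0 0 0 0 179;0 0 0 0 0 0 179;0 0 0 0 0 0 179;0 0 0 0 0 0 179"

```text
time: 8.53
position: [0.4749, 0.3073, 0.1447]
tool_rot: [-0.141, 3.138, 0.01]
ft_force: [0.1, -0.9, 0.0]
grip_width: 0.299
grip_force: 0.0
```

```bash
python3 st.py
```

```text
pos mm [474.9 307.3 144.7] yaw_of_y 5.14 z [ 0.     0.006 -1.   ] w 26.0 gf 0.0 F [ 0.1 -0.9  0. ] t 8.53
```

Call:
move_arm --increments "3 -6 0 -0.3 0 0 179;0 0 -20 0 0 0 179;0 0 -20 0 0 0 179;0 0 -20 0 0 0 179;0 0 0 0 0 0 179;0 0 0 0 0 0 179;0 0 0 0 0 0 179;0 0 0 0 0 0 179"

```text
time: 9.2
position: [0.4788, 0.3023, 0.0862]
tool_rot: [-0.142, 3.136, 0.003]
ft_force: [-0.3, -0.6, 0.4]
grip_width: 0.292
grip_force: 0.0
```

```bash
python3 st.py
```

```text
pos mm [478.8 302.3  86.2] yaw_of_y 5.18 z [ 0.002  0.002 -1.   ] w 25.4 gf 0.0 F [-0.3 -0.6  0.4] t 9.2
```

Call:
move_arm --increments "-1 -1 -10 0 0 0 179;0 0 -15 0 0 0 179;0 0 -9 0 0 0 179;0 0 -4 0 0 0 179;0 0 0 0 0 0 179;0 0 0 0 0 0 255;0 0 0 0 0 0 255;0 0 0 0 0 0 255"

```text
time: 9.87
position: [0.4772, 0.3011, 0.0473]
tool_rot: [-0.142, 3.137, 0.002]
ft_force: [0.3, 0.1, -0.4]
grip_width: 0.152
grip_force: 0.0
```

Call:
move_arm --increments "0 0 0 0 0 0 255;0 0 0 0 0 0 255;0 0 8 0 0 0 255;0 0 12 0 0 0 255;0 0 15 0 0 0 255;0 0 20 0 0 0 255;0 0 25 0 0 0 255;0 0 20 0 0 0 255"

```text
time: 10.53
position: [0.4768, 0.3008, 0.1494]
tool_rot: [-0.142, 3.138, 0.002]
ft_force: [0.3, -0.3, 0.1]
grip_width: 0.103
grip_force: 35.0
```

```bash
python3 tray.py D
```

```text
pos mm [476.8 300.8 149.4] yaw_of_y 5.17 z [ 0.001  0.001 -1.   ] w 9.0 gf 35.0 F [ 0.3 -0.3  0.1] t 10.53Traceback (most recent call last):
  File "tray.py", line 13, in <module>
    p=ctrl.get_image(n);tray(p,n)
                        ~~~~^^^^^
  File "tray.py", line 8, in tray
    q=w[b&(l==1+np.argmax(st[1:,4]))]
                ~~~~~~~~~^^^^^^^^^^
    return _wrapfunc(a, 'argmax', axis=axis, out=out, **kwds)
    return bound(*args, **kwds)
ValueError: attempt to get argmax of an empty sequence
```

Call:
move_arm --increments "1 -33 0 0 0 4 255;1 -33 0 0 0 4 255;1 -33 0 -4.87 -1.12 0 255;1 -33 0 -4.87 -1.12 0 255;1 -33 0 -4.87 -1.12 0 255;1 -33 0 -4.87 -1.12 0 255;1 -33 0 -4.87 -1.12 0 255;1 -33 0 -4.87 -1.12 0 255"

```text
time: 11.25
position: [0.4852, 0.0358, 0.1481]
tool_rot: [-0.34, 2.958, -0.795]
ft_force: [-0.3, -0.3, -1.8]
grip_width: 0.106
grip_force: 35.0
```

Call:
move_arm --increments "0 -4 -20 0 0 0 255;0 0 -20 0 0 0 255;0 0 -20 0 0 0 255;0 0 -10 0 0 0 255;0 0 0 0 0 0 255;0 0 0 0 0 0 255;0 0 0 0 0 0 255;0 0 0 0 0 0 255"

```text
time: 11.92
position: [0.4856, 0.0333, 0.0778]
tool_rot: [-0.341, 2.96, -0.79]
ft_force: [-0.3, 0.0, -0.4]
grip_width: 0.108
grip_force: 35.0
```

```bash
sed -i 's/^    q=w\[b&/    if N<2: print(tag,"none");return\n&/' tray.py; python3 tray.py D
```

```text
pos mm [485.6  33.3  77.8] yaw_of_y 13.14 z [ 0.114 -0.485 -0.867] w 9.4 gf 35.0 F [-0.3  0.  -0.4] t 11.92
top none
side rim 782 [477.7  62.3 101.4 131.1  12.9]
```

Call:
move_arm --increments "-1 0 -12 0 0 0 255;0 0 -12 0 0 0 255;0 0 -6 0 0 0 255;0 0 0 0 0 0 255;0 0 0 0 0 0 140;0 0 0 0 0 0 140;0 0 0 0 0 0 140;0 0 0 0 0 0 140"

```text
time: 12.68
position: [0.4841, 0.033, 0.047]
tool_rot: [-0.342, 2.96, -0.791]
ft_force: [-0.5, 0.1, -0.7]
grip_width: 0.326
grip_force: 0.1
```

Call:
move_arm --increments "-2 10 17 0 0 0 140;-2 10 17 0 0 0 140;-2 10 17 0 0 0 140;-2 10 17 0 0 0 140;0 20 20 4.87 1.12 0 179;0 30 10 4.87 1.12 0 179;0 30 0 4.87 1.12 0 179;0 30 0 4.87 1.12 0 179"

```text
time: 13.35
position: [0.4768, 0.1849, 0.1468]
tool_rot: [-0.357, 3.088, -0.259]
ft_force: [0.1, -1.0, -0.6]
grip_width: 0.314
grip_force: 0.0
```

```bash
python3 tray.py E
```

```text
pos mm [476.8 184.9 146.8] yaw_of_y 13.16 z [ 0.042 -0.162 -0.986] w 27.4 gf 0.0 F [ 0.1 -1.  -0.6] t 13.35
top rim 13 [421.7 113.7  13.1   3.7  23.1]
side rim 997 [477.6  62.5 101.9 132.   13.3]
```

View pics/sideE.png

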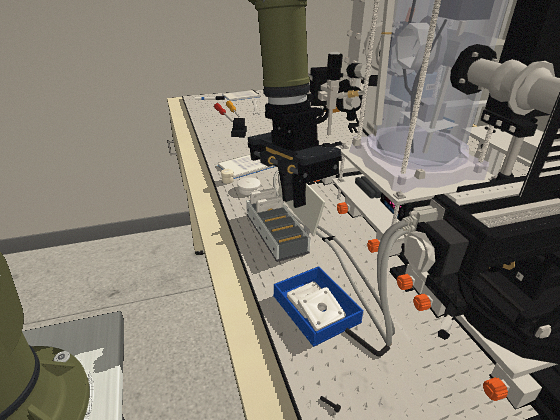

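Both plates are in the tray, at about (318,300), with the second partly overlapping the first. Next is slot 2.

Call:
move_arm --increments "-1 20 0 4.7 1.1 0 179;-1 20 0 4.7 1.1 0 179;0 20 0 0 0 -4 179;0 20 0 0 0 -4 179;0 20 0 0 0 0 179;0 20 0 0 0 0 179;0 20 0 0 0 0 179;0 14 0 0 0 0 179"

```text
time: 14.12
position: [0.473, 0.3377, 0.1441]
tool_rot: [0.144, -3.138, 0.011]
ft_force: [1.3, -0.2, 0.2]
grip_width: 0.299
grip_force: 0.0
```

Call:
move_arm --increments "0 0 -20 0 0 0 179;0 0 -20 0 0 0 179;0 0 -20 0 0 0 179;0 0 0 0 0 0 179;0 0 0 0 0 0 179;0 0 0 0 0 0 179;0 0 0 0 0 0 179;0 0 0 0 0 0 179"

```text
time: 14.78
position: [0.4746, 0.3372, 0.0861]
tool_rot: [-0.142, 3.137, -0.006]
ft_force: [-1.0, 0.7, -0.0]
grip_width: 0.297
grip_force: 0.0
```

```bash
python3 st.py
```

```text
pos mm [474.6 337.2  86.1] yaw_of_y 5.17 z [ 0.002 -0.004 -1.   ] w 25.8 gf 0.0 F [-1.   0.7 -0. ] t 14.78
```

Call:
move_arm --increments "0 3.5 -10 0.2 0 0 179;0 0 -15 0 0 0 179;0 0 -9 0 0 0 179;0 0 -4 0 0 0 179;0 0 0 0 0 0 179;0 0 0 0 0 0 255;0 0 0 0 0 0 255;0 0 0 0 0 0 255"

```text
time: 15.45
position: [0.4742, 0.3406, 0.0473]
tool_rot: [-0.142, 3.137, -0.001]
ft_force: [-0.1, 0.9, 0.1]
grip_width: 0.151
grip_force: 0.0
```

Call:
move_arm --increments "0 0 0 0 0 0 255;0 0 0 0 0 0 255;0 0 8 0 0 0 255;0 0 12 0 0 0 255;0 0 15 0 0 0 255;0 0 20 0 0 0 255;0 0 25 0 0 0 255;0 0 20 0 0 0 255"

```text
time: 16.12
position: [0.474, 0.3399, 0.1494]
tool_rot: [-0.141, 3.138, -0.002]
ft_force: [0.9, -0.2, -1.1]
grip_width: 0.106
grip_force: 35.0
```

```bash
cat > heights.py <<'E'
from tray import *
c=np.array([.4778,.062]);a=np.radians(13)
for n in("side","top"):
    p=ctrl.get_image(n);tray(p,n);w=cloud(p).reshape(-1,3)
    d=w[:,:2]-c;L=np.c_[d[:,0]*np.cos(a)+d[:,1]*np.sin(a),-d[:,0]*np.sin(a)+d[:,1]*np.cos(a)]
    k=(abs(L[:,0])<.05)&(abs(L[:,1])<.065)&(w[:,2]<.1)
    H=[[np.nan_to_num(np.median(w[k&(abs(L[:,0]-i)<.008)&(abs(L[:,1]-j)<.008),2]) if (k&(abs(L[:,0]-i)<.008)&(abs(L[:,1]-j)<.008)).any() else 0)*1e3 for j in np.arange(-.056,.06,.016)] for i in np.arange(-.04,.05,.016)]
    print(n,"rows x-,x+; cols y- .. y+\n",np.round(H))
tool()
E
python3 heights.py
```

```text
side rim 992 [477.2  61.7 100.8 131.5  13.3]
side rows x-,x+; cols y- .. y+
 [[22. 30. 29. 25. 30. 30. 31. 25.]
 [17. 15. 20. 24. 27. 14. 14. 15.]
 [20. 16. 20. 25. 30. 14. 14. 17.]
 [19. 16. 20. 24. 30. 15. 15. 15.]
 [22. 16. 21. 26. 29. 15. 14. 17.]
 [24. 15. 14. 16. 18. 20. 13. 16.]]
top rim 107 [507.5  11.5 102.2  45.6  44.7]
top rows x-,x+; cols y- .. y+
 [[32.  0.  0.  0.  0.  0.  0.  0.]
 [27.  0.  0.  0.  0.  0.  0.  0.]
 [17.  0.  0.  0.  0.  0.  0.  0.]
 [ 9. 15.  0.  0.  0.  0.  0.  0.]
 [ 8. 16. 20.  0.  0.  0.  0.  0.]
 [10.  5. 17. 31.  0.  0.  0.  0.]]
pos mm [476.1 341.5 152. ] yaw_of_y 5.16 z [ 0.006  0.003 -1.   ] w 9.5 gf 35.0 F [ 0.2 -0.2 -0.6] t 16.22
```

Call:
move_arm --increments "1 -33 0 0 0 4 255;1 -33 0 0 0 4 255;1 -33 0 -4.87 -1.12 0 255;1 -33 0 -4.87 -1.12 0 255;1 -33 0 -4.87 -1.12 0 255;1 -33 0 -4.87 -1.12 0 255;1 -33 0 -4.87 -1.12 0 255;1 -33 0 -4.87 -1.12 0 255"

```text
time: 16.88
position: [0.4816, 0.0748, 0.1472]
tool_rot: [-0.341, 2.958, -0.801]
ft_force: [-1.1, 0.4, -1.4]
grip_width: 0.105
grip_force: 35.0
```

Call:
move_arm --increments "0 -20 0 0 0 0 255;0 -20 0 0 0 0 255;0 -2 -20 0 0 0 255;0 0 -20 0 0 0 255;0 0 -20 0 0 0 255;0 0 0 0 0 0 255;0 0 0 0 0 0 255;0 0 0 0 0 0 255"

```text
time: 17.55
position: [0.4826, 0.034, 0.0879]
tool_rot: [-0.34, 2.96, -0.794]
ft_force: [0.3, -0.5, -0.6]
grip_width: 0.108
grip_force: 35.0
```

```bash
python3 tray.py F
```

```text
pos mm [482.6  34.   87.9] yaw_of_y 13.1 z [ 0.113 -0.487 -0.866] w 9.4 gf 35.0 F [ 0.3 -0.5 -0.6] t 17.55
top none
side rim 791 [476.8  62.8 100.3 132.2  13.2]
```

Call:
move_arm --increments "1 0 -12 0 0 0 255;0 0 -11 0 0 0 255;0 0 -5 0 0 0 255;0 0 0 0 0 0 255;0 0 0 0 0 0 160;0 0 0 0 0 0 160;0 0 0 0 0 0 160;0 0 0 0 0 0 160"

```text
time: 18.32
position: [0.4831, 0.0345, 0.059]
tool_rot: [-0.342, 2.959, -0.795]
ft_force: [0.9, -0.4, -0.7]
grip_width: 0.319
grip_force: 0.1
```

Call:
move_arm --increments "-2 10 17 0 0 0 160;-2 10 17 0 0 0 160;-2 10 17 0 0 0 160;-2 10 17 0 0 0 160;0 20 20 4.87 1.12 0 179;0 30 10 4.87 1.12 0 179;0 30 0 4.87 1.12 0 179;0 30 0 4.87 1.12 0 179"

```text
time: 18.98
position: [0.4757, 0.1863, 0.1587]
tool_rot: [-0.357, 3.088, -0.263]
ft_force: [-0.2, 0.2, -1.1]
grip_width: 0.305
grip_force: 0.0
```

```bash
python3 tray.py G; python3 heights.py
```

```text
pos mm [475.7 186.3 158.7] yaw_of_y 13.18 z [ 0.041 -0.164 -0.986] w 26.6 gf 0.0 F [-0.2  0.2 -1.1] t 18.98
top rim 15 [418.5 110.5  13.9   4.6  24.5]
side rim 1025 [475.2  59.9 101.7 131.4  14.3]
side rim 1025 [475.2  60.  101.5 131.   14.8]
side rows x-,x+; cols y- .. y+
 [[23. 19. 23. 24. 15. 12. 13. 23.]
 [23. 26. 31. 35. 38. 15. 14. 17.]
 [24. 27. 32. 36. 39. 15. 14. 18.]
 [23. 27. 30. 35. 38. 15. 15. 17.]
 [24. 26. 31. 35. 38. 15. 15. 18.]
 [28. 18. 19. 22. 24. 23. 14. 17.]]
top rim 8 [416.4 109.9   9.5   1.9  14.3]
top rows x-,x+; cols y- .. y+
 [[ 0.  0.  0.  0.  0.  0.  0. 12.]
 [ 0.  0.  0.  0.  0.  0.  0.  2.]
 [ 0.  0.  0.  0.  0.  0.  0.  0.]
 [ 0.  0.  0.  0.  0.  0.  0.  0.]
 [ 0.  0.  0.  0.  0.  0.  0.  0.]
 [ 0.  0.  0.  0.  0.  0.  0.  0.]]
pos mm [474.8 183.3 156.7] yaw_of_y 13.17 z [ 0.039 -0.173 -0.984] w 26.0 gf 0.0 F [-0.5  0.1 -0. ] t 19.18
```

View pics/sideG.png

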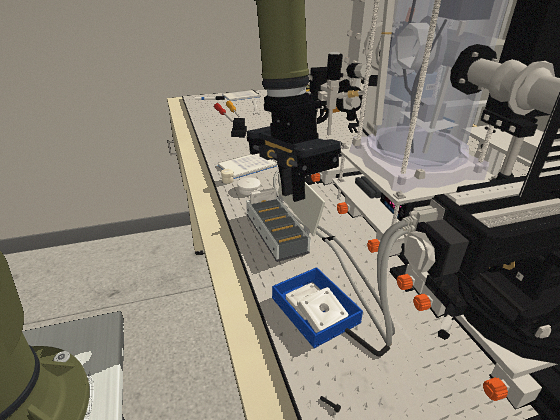

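All three plates are in the tray at (317,300), stacked as planned. Last is slot 1.

Call:
move_arm --increments "-1 25 -5 4.7 1.1 0 179;-1 25 -5 4.7 1.1 0 179;-1 25 0 0 0 -4 179;-1 25 0 0 0 -4 179;-1 25 0 0 0 0 179;0 25 0 0 0 0 179;0 25 0 0 0 0 179;0 19 0 0 0 0 179"

```text
time: 19.85
position: [0.4687, 0.3792, 0.1455]
tool_rot: [0.144, -3.137, 0.016]
ft_force: [0.1, 0.4, 0.7]
grip_width: 0.295
grip_force: 0.0
```

Call:
move_arm --increments "0 0 -20 0 0 0 179;0 0 -20 0 0 0 179;0 0 -20 0 0 0 179;0 0 0 0 0 0 179;0 0 0 0 0 0 179;0 0 0 0 0 0 179;0 0 0 0 0 0 179;0 0 0 0 0 0 179"

```text
time: 20.52
position: [0.4705, 0.3787, 0.0881]
tool_rot: [-0.142, 3.137, -0.01]
ft_force: [-1.3, -0.3, 0.3]
grip_width: 0.292
grip_force: 0.0
```

```bash
python3 st.py
```

```text
pos mm [470.5 378.7  88.1] yaw_of_y 5.18 z [ 0.002 -0.006 -1.   ] w 25.4 gf 0.0 F [-1.3 -0.3  0.3] t 20.52
```

Call:
move_arm --increments "0 1.5 -12 0.3 0 0 179;0 0 -15 0 0 0 179;0 0 -9 0 0 0 179;0 0 -4 0 0 0 179;0 0 0 0 0 0 179;0 0 0 0 0 0 255;0 0 0 0 0 0 255;0 0 0 0 0 0 255"

```text
time: 21.18
position: [0.4702, 0.3802, 0.0474]
tool_rot: [-0.142, 3.137, -0.002]
ft_force: [0.6, 0.4, 0.2]
grip_width: 0.15
grip_force: 0.0
```

Call:
move_arm --increments "0 0 0 0 0 0 255;0 0 0 0 0 0 255;0 0 8 0 0 0 255;0 0 12 0 0 0 255;0 0 15 0 0 0 255;0 0 20 0 0 0 255;0 0 25 0 0 0 255;0 0 20 0 0 0 255"

```text
time: 21.85
position: [0.4697, 0.3794, 0.1482]
tool_rot: [0.142, -3.138, 0.004]
ft_force: [0.8, 0.3, -0.9]
grip_width: 0.1
grip_force: 35.0
```

```bash
python3 tray.py H
```

```text
pos mm [469.7 379.4 148.2] yaw_of_y 5.18 z [-0.    -0.003 -1.   ] w 8.7 gf 35.0 F [ 0.8  0.3 -0.9] t 21.85
top rim 244 [475.8  59.1 100.2 130.6  14.6]
side rim 1012 [475.4  59.6 101.6 131.7  14.6]
```

Call:
move_arm --increments "0 -33 2 0 0 4.7 255;0 -33 2 0 0 4.7 255;0 -33 2 4.84 1.26 0 255;0 -33 2 4.84 1.26 0 255;0 -33 2 4.84 1.26 0 255;0 -33 0 4.84 1.26 0 255;0 -33 0 4.84 1.26 0 255;0 -33 0 4.84 1.26 0 255"

```text
time: 22.62
position: [0.4692, 0.1141, 0.1573]
tool_rot: [0.378, -2.95, -0.795]
ft_force: [0.3, -0.4, -1.2]
grip_width: 0.104
grip_force: 35.0
```

Call:
move_arm --increments "0 -20 0 0 0 0 255;-1 -9 0 0 0 0 255;0 0 -20 0 0 0 255;0 0 -20 0 0 0 255;0 0 -20 0 0 0 255;0 0 0 0 0 0 255;0 0 0 0 0 0 255;0 0 0 0 0 0 255"

```text
time: 23.28
position: [0.4689, 0.0875, 0.0973]
tool_rot: [0.38, -2.949, -0.787]
ft_force: [0.0, -0.3, -0.5]
grip_width: 0.107
grip_force: 35.0
```

```bash
python3 tray.py I
```

```text
pos mm [468.9  87.5  97.3] yaw_of_y 14.67 z [-0.126  0.482 -0.867] w 9.3 gf 35.0 F [ 0.  -0.3 -0.5] t 23.28
top rim 239 [475.6  59.6  99.7 130.   14.6]
side rim 945 [475.3  60.2 101.7 131.4  14.5]
```

Call:
move_arm --increments "0 0 -15 0 0 0 255;0 0 -14 0 0 0 255;0 0 -8 0 0 0 255;0 0 0 0 0 0 255;0 0 0 0 0 0 190;0 0 0 0 0 0 190;0 0 0 0 0 0 190;0 0 0 0 0 0 190"

```text
time: 24.05
position: [0.4692, 0.0867, 0.0601]
tool_rot: [0.378, -2.95, -0.787]
ft_force: [0.7, 0.6, 0.4]
grip_width: 0.242
grip_force: 0.1
```

Call:
move_arm --increments "2 -10 17 0 0 0 190;2 -10 17 0 0 0 190;2 -10 17 0 0 0 190;2 -10 17 0 0 0 190;0 0 20 -4.84 -1.26 0 190;0 0 10 -4.84 -1.26 0 190;0 0 0 -4.84 -1.26 0 190;0 0 0 -4.84 -1.26 0 190"

```text
time: 24.72
position: [0.4782, 0.0464, 0.1598]
tool_rot: [0.394, -3.089, -0.262]
ft_force: [-0.5, 1.0, -0.8]
grip_width: 0.257
grip_force: 0.0
```

```bash
python3 tray.py J; python3 heights.py
```

```text
pos mm [478.2  46.4 159.8] yaw_of_y 14.55 z [-0.038  0.164 -0.986] w 22.4 gf 0.0 F [-0.5  1.  -0.8] t 24.72
top rim 270 [476.   59.7 100.8 130.6  14.9]
side rim 1004 [475.4  60.4 101.9 131.7  14.5]
side rim 1001 [475.   60.  101.1 131.5  14.6]
side rows x-,x+; cols y- .. y+
 [[23. 19. 23. 30. 28. 15. 15. 22.]
 [23. 27. 31. 38. 46. 33. 26. 19.]
 [23. 27. 32. 38. 47. 34. 27. 21.]
 [24. 27. 30. 36. 47. 36. 28. 21.]
 [23. 26. 31. 37. 47. 37. 25. 21.]
 [27. 19. 20. 21. 24. 30. 27. 21.]]
top rim 260 [475.9  59.2  99.9 130.4  14.1]
top rows x-,x+; cols y- .. y+
 [[ 6.  5.  5.  5.  6.  6.  5.  8.]
 [22. 27. 31. 50. 45. 36. 24. 11.]
 [22. 25. 30. 49. 44. 33. 24. 14.]
 [ 0.  0.  0. 49. 43. 35. 25.  9.]
 [ 0.  0.  0. 38. 45. 36. 23. 10.]
 [ 0.  0.  0.  6.  8.  7.  5. 20.]]
pos mm [476.5  47.2 157.9] yaw_of_y 14.67 z [-0.044  0.168 -0.985] w 22.2 gf 0.0 F [0.1 0.7 0.3] t 24.92
```

View pics/sideJ.png

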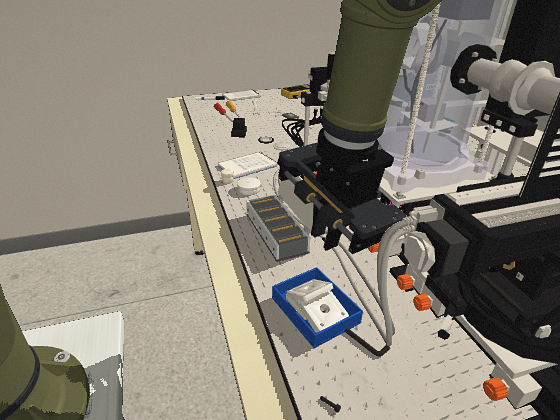

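All four plates are in the tray at (318,303), the last one leaning inside the rim, and the rack is empty. Before closing the cover I'll check for obstacles behind it.

```bash
python3 - <<'E'
from h import *
np.set_printoptions(linewidth=180,suppress=True)
h=np.array([.5193,.3046]);a=np.radians(5.2)
for n in("top","side"):
    w=np.load(f"pics/{n}0.npy").reshape(-1,3);d=w[:,:2]-h
    L=np.c_[d[:,0]*np.cos(a)+d[:,1]*np.sin(a),-d[:,0]*np.sin(a)+d[:,1]*np.cos(a)]
    print(n,"cols x-hinge mm",np.arange(10,150,12))
    for j in np.arange(-.12,.121,.03):
        row=[]
        for i in np.arange(.010,.150,.012):
            k=(abs(L[:,0]-i)<.006)&(abs(L[:,1]-j)<.015)&np.isfinite(w[:,2])
            row.append(int(w[k,2].max()*1e3) if k.any() else -99)
        print(round(j,2),row)
E
```

```text
top cols x-hinge mm [ 10  22  34  46  58  70  82  94 106 118 130 142]
-0.12 [4, 5, 5, 12, 12, 12, 506, 431, 203, 222, 456, 95]
-0.09 [111, 124, 107, -99, 9, 14, 3, 5, 180, 257, 457, 97]
-0.06 [114, 125, 110, -99, 12, 10, 3, 61, 180, 318, 458, 454]
-0.03 [114, 125, -99, -99, -99, 7, 3, 315, 318, 318, 430, 464]
0.0 [116, 125, -99, -99, -99, 379, 379, 378, 178, 196, 461, 464]
0.03 [112, 124, -99, -99, -99, 378, 379, 376, 306, 312, 316, 351]
0.06 [112, 124, -99, -99, -99, 297, 297, 302, 306, 312, 316, 345]
0.09 [116, 125, 111, -99, -99, 4, 3, 3, 4, 5, 287, 292]
0.12 [10, 13, 13, 11, 3, 3, 3, 3, 66, 69, 87, 283]
side cols x-hinge mm [ 10  22  34  46  58  70  82  94 106 118 130 142]
-0.12 [3, 2, 3, 11, 13, 456, 475, 460, 204, 288, 475, 96]
-0.09 [116, 124, 4, 11, 3, 12, 2, 3, 178, 257, 473, 111]
-0.06 [117, 124, 11, 12, 12, 12, 2, 62, 179, 318, 259, 220]
-0.03 [114, 124, 10, 11, 12, 2, 3, 316, 317, 319, 466, 466]
0.0 [114, 124, -99, -99, 365, 379, 379, 377, 179, 204, 463, 466]
0.03 [114, 123, -99, -99, -99, 379, 297, 3, 298, 313, 339, 352]
0.06 [117, 124, 2, -99, -99, 296, 297, -99, 2, 313, 316, 345]
0.09 [113, 124, 1, -99, -99, -99, -99, -99, -99, -99, 87, 87]
0.12 [-99, -99, 2, -99, -99, -99, -99, -99, 67, 68, 86, 266]
```

Call:
move_arm --increments "2 32 8 -4.84 -1.26 0 255;3 32 8 -4.84 -1.26 0 255;3 32 8 0 0 -4.7 255;3 32 8 0 0 -4.7 255;3 32 5 0 0 0 255;3 32 5 0 0 0 255;3 32 0 0 0 0 255;3 32 0 0 0 0 255"

```text
time: 25.58
position: [0.5009, 0.3022, 0.1989]
tool_rot: [0.137, -3.136, 0.003]
ft_force: [-0.0, -1.1, -0.1]
grip_width: 0.004
grip_force: 0.0
```

Call:
move_arm --increments "0 0 0 0.45 -4.98 0 255;0 0 0 0.45 -4.98 0 255;0 0 0 0.45 -4.98 0 255;0 0 0 0.45 -4.98 0 255;0 0 0 0.45 -4.98 0 255;0 0 0 0.45 -4.98 0 255;0 0 0 0.45 -4.98 0 255;0 0 0 0 0 0 255"

```text
time: 26.25
position: [0.4969, 0.2995, 0.1949]
tool_rot: [-0.115, 2.533, 0.025]
ft_force: [-0.6, -0.3, -0.7]
grip_width: 0.007
grip_force: 0.0
```

```bash
python3 tray.py K;python3 - <<'E'
from h import *
print(np.round(ctrl.get_state()["joint_positions"],2))
E
```

```text
pos mm [496.9 299.5 194.9] yaw_of_y 5.07 z [ 0.568  0.044 -0.822] w 0.6 gf 0.0 F [-0.6 -0.3 -0.7] t 26.25
top rim 352 [475.8  59.6 100.2 130.6  14.2]
side rim 991 [475.3  59.9 101.3 130.8  14.5]
[-0.94 -0.14  0.09  2.13  0.61  0.78  0.45]
```

View pics/sideK.png

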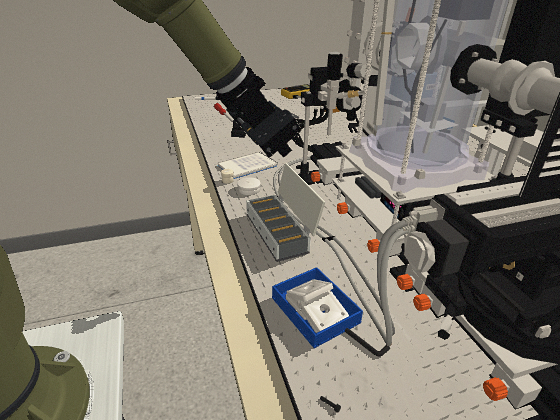

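The tilted hand hovers above the open cover, whose edge runs from (283,168) to (322,205). Nothing is close to it. I'll go over the edge and down behind it.

Call:
move_arm --increments "16 2 -4 0 0 0 255;16 2 -4 0 0 0 255;16 2 -4 0 0 0 255;16 2 -4 0 0 0 255;13 2 -4 0 0 0 255;0 0 0 0 0 0 255;0 0 0 0 0 0 255;0 0 0 0 0 0 255"

```text
time: 27.02
position: [0.5774, 0.3122, 0.1798]
tool_rot: [-0.111, 2.53, 0.032]
ft_force: [-0.0, -0.3, 0.5]
grip_width: 0.005
grip_force: 0.0
```

Call:
move_arm --increments "0 0 -12 0 0 0 255;0 0 -12 0 0 0 255;0 0 -12 0 0 0 255;0 0 -12 0 0 0 255;0 0 -12 0 0 0 255;0 0 -4 0 0 0 255;0 0 0 0 0 0 255;0 0 0 0 0 0 255"

```text
time: 27.68
position: [0.5764, 0.3127, 0.115]
tool_rot: [-0.114, 2.529, 0.032]
ft_force: [-0.8, 0.7, 0.3]
grip_width: 0.008
grip_force: 0.0
```

```bash
python3 st.py
```

```text
pos mm [576.4 312.7 115. ] yaw_of_y 5.13 z [ 0.571  0.049 -0.82 ] w 0.7 gf 0.0 F [-0.8  0.7  0.3] t 27.68
```

Call:
move_arm --increments "-10 -1 -5 0 0 0 255;-10 -1 0 0 0 0 255;-10 -1 0 0 0 0 255;-10 -1 0 0 0 0 255;-10 -1 -1 0 0 0 255;-10 -1 -3 0 0 0 255;-10 -1 -4 0 0 0 255;0 0 0 0 0 0 255"

```text
time: 28.35
position: [0.5054, 0.3066, 0.1033]
tool_rot: [-0.116, 2.528, 0.035]
ft_force: [-0.1, 1.0, -0.5]
grip_width: 0.004
grip_force: 0.0
```

```bash
cat > cov.py <<'E'
from st import *
import sys
tool()
for n in("top","side"):
    p=ctrl.get_image(n);w=cloud(p)
    try:print(n,[(np.round(np.array(r["centre"])*1e3),round(r["score"],2)) for t in("cover_edge","stud_left_top") for r in ctrl.find_in(t,p)])
    except Exception as e:print(e)
    save(p,n+sys.argv[1])
E
python3 cov.py L
```

```text
pos mm [505.4 306.6 103.3] yaw_of_y 5.22 z [ 0.572  0.051 -0.819] w 0.4 gf 0.0 F [-0.1  1.  -0.5] t 28.35
top [(array([505., 347.,  84.]), 0.56), (array([471.,  64.,   7.]), 0.28), (array([479.,  30.,  27.]), 0.46)]
side [(array([497., 223., 101.]), 0.65), (array([465.,  71.,  43.]), 0.47)]
```

View pics/sideL.png

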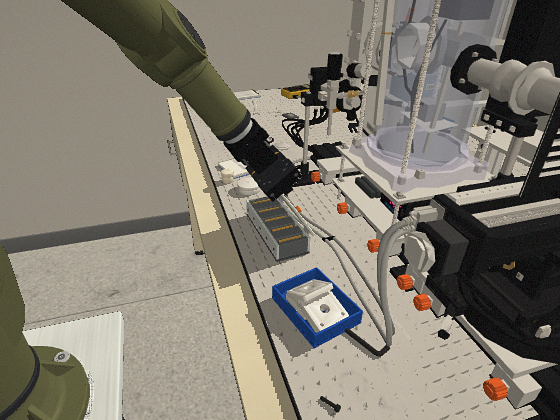

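The cover has come forward past upright, and its right stud shows at (298,209). I'll carry on forward and down, levelling the hand.

Call:
move_arm --increments "-6 0 -5 0 0 0 255;-6 -1 -5 0 0 0 255;-6 0 -5 0 0 0 255;-5 -1 -3 -0.6 6.97 0 255;-5 0 -3 -0.6 6.97 0 255;-5 -1 -3 -0.6 6.97 0 255;-5 0 -3 -0.6 6.97 0 255;-4 0 -3 -0.6 6.97 0 255"

```text
time: 29.32
position: [0.4711, 0.3006, 0.0757]
tool_rot: [-0.134, 3.043, -0.009]
ft_force: [1.9, -0.9, 0.5]
grip_width: 0.003
grip_force: 0.7
```

```bash
python3 cov.py M
```

```text
pos mm [471.1 300.6  75.7] yaw_of_y 5.0 z [ 0.096 -0.001 -0.995] w 0.2 gf 0.7 F [ 1.9 -0.9  0.5] t 29.32
top [(array([478., 368.,  65.]), 0.5)]
side [(array([480., 266.,  70.]), 0.69), (array([423., 567.,  27.]), 0.28)]
```

Call:
move_arm --increments "-4 0 -5 -0.5 5 0 255;-4 0 -6 0 0 0 255;-2 0 -5 0 0 0 255;0 0 -4 0 0 0 255;0 0 -3 0 0 0 255;0 0 -2 0 0 0 255;0 0 -1 0 0 0 255;0 0 0 0 0 0 255"

```text
time: 30.28
position: [0.4585, 0.2992, 0.0511]
tool_rot: [-0.137, 3.13, -0.024]
ft_force: [-11.1, -4.6, 25.5]
grip_width: 0.009
grip_force: 13.0
```

```bash
python3 st.py
```

```text
pos mm [458.5 299.2  51.1] yaw_of_y 5.02 z [ 0.009 -0.015 -1.   ] w 0.8 gf 13.0 F [-11.1  -4.6  25.5] t 30.28
```

Call:
move_arm --increments "0 0 10 0 0 0 255;0 0 20 0 0 0 255;0 0 25 0 0 0 255;-10 0 25 0 0 0 255;-15 0 25 0 0 0 255;-15 -20 25 0 0 0 255;-15 -20 0 0 0 0 255;-15 -20 0 0 0 0 255"

```text
time: 30.95
position: [0.3895, 0.239, 0.1789]
tool_rot: [-0.138, 3.125, -0.021]
ft_force: [-0.9, 0.2, -0.9]
grip_width: 0.006
grip_force: 0.0
```

```bash
python3 - <<'E'
from st import *
tool()
h=np.array([.5193,.3046]);a=np.radians(5.2)
for n in("side","top"):
    p=ctrl.get_image(n);w=cloud(p);f=p["frame"].astype(int);x,y,z=[w[...,i] for i in range(3)]
    d=w[...,:2]-h;lx=d[...,0]*np.cos(a)+d[...,1]*np.sin(a);ly=-d[...,0]*np.sin(a)+d[...,1]*np.cos(a)
    m=(f[...,0]>150)&(f[...,0]>f[...,2]+70)&(lx>-.1)&(lx<.01)&(abs(ly)<.11)&(z<.1)&(z>.03)
    N,l,st,_=cv2.connectedComponentsWithStats(m.astype(np.uint8))
    for i in range(1,N):
        if st[i,4]>4:
            k=l==i;print(n,"stud",st[i,4],np.round(w[k].mean(0)*1e3,1),"zmax",round(np.percentile(w[k][:,2],90)*1e3,1),"local",np.round([lx[k].mean()*1e3,ly[k].mean()*1e3],1))
    m=(lx>-.085)&(lx<-.0)&(abs(ly)<.06)&(z<.1)&(z>.03)
    for lo in range(-80,0,16):
        k=m&(lx*1e3>lo)&(lx*1e3<lo+16)
        if k.any():print(n,lo,k.sum(),round(float(np.median(z[k]))*1e3,1))
    save(p,n+"N")
E
```

```text
pos mm [389.5 239.  178.9] yaw_of_y 5.06 z [ 0.014 -0.013 -1.   ] w 0.6 gf 0.0 F [-0.9  0.2 -0.9] t 30.95
side stud 21 [448.6 372.1  59.4] zmax 60.7 local [-64.3  73.6]
side stud 34 [462.9 224.8  58. ] zmax 60.7 local [-63.4 -74.3]
side -80 364 51.4
side -64 219 52.4
side -48 216 52.4
side -32 212 52.5
side -16 201 52.4
top stud 38 [449.6 373.7  58.8] zmax 60.4 local [-63.2  75.1]
top -80 105 49.7
top -64 153 51.5
top -48 279 51.4
top -32 266 51.5
top -16 241 51.3
```

View pics/sideN.png

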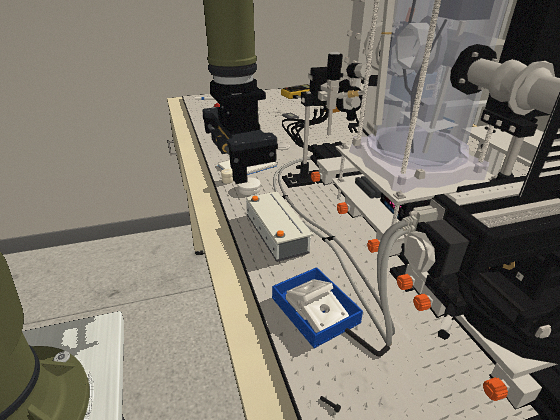

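The cover is shut and level, with its top at z≈51. Both studs are up, at (255,198) left and (280,233) right. Pressing the left one first.

Call:
move_arm --increments "8 17 -10 0.7 0.8 0 255;8 17 -10 0 0 0 255;8 17 -10 0 0 0 255;8 17 -10 0 0 0 255;8 17 -10 0 0 0 255;8 17 -10 0 0 0 255;8 17 -10 0 0 0 255;4 15 -20 0 0 0 255"

```text
time: 31.72
position: [0.4515, 0.3754, 0.0882]
tool_rot: [-0.137, 3.138, -0.0]
ft_force: [0.3, -0.1, -0.7]
grip_width: 0.008
grip_force: 0.0
```

Call:
move_arm --increments "0 0 0 0 0 0 255;0 0 0 0 0 0 255;0 0 0 0 0 0 255;0 0 0 0 0 0 255;0 0 0 0 0 0 255;0 0 0 0 0 0 255;0 0 0 0 0 0 255;0 0 0 0 0 0 255"

```text
time: 32.38
position: [0.4504, 0.373, 0.0883]
tool_rot: [0.136, -3.136, 0.003]
ft_force: [-0.8, -0.6, -0.5]
grip_width: 0.005
grip_force: 0.0
```

```bash
python3 st.py
```

```text
pos mm [450.4 373.   88.3] yaw_of_y 4.96 z [-0.002 -0.002 -1.   ] w 0.4 gf 0.0 F [-0.8 -0.6 -0.5] t 32.38
```

Call:
move_arm --increments "-1 0 -12 0 0 0 255;0 0 -10 0 0 0 255;0 0 -6 0 0 0 255;0 0 -4 0 0 0 255;0 0 -3 0 0 0 255;0 0 -2 0 0 0 255;0 0 -1 0 0 0 255;0 0 0 0 0 0 255"

```text
time: 33.05
position: [0.4486, 0.3726, 0.0524]
tool_rot: [0.136, -3.134, 0.005]
ft_force: [-7.8, -6.4, 19.5]
grip_width: 0.008
grip_force: 9.7
```

```bash
python3 st.py
```

```text
pos mm [448.6 372.6  52.4] yaw_of_y 4.97 z [-0.005 -0.003 -1.   ] w 0.7 gf 9.7 F [-7.8 -6.4 19.5] t 33.05
```

Call:
move_arm --increments "0 0 -1 0 0 0 255;0 0 0 0 0 0 255;0 0 0 0 0 0 255;0 0 10 0 0 0 255;0 0 15 0 0 0 255;0 0 14 0 0 0 255;0 -14 0 0 0 0 255;1 -14 0 0 0 0 255"

```text
time: 33.72
position: [0.4503, 0.3448, 0.0879]
tool_rot: [0.139, -3.137, 0.003]
ft_force: [-0.6, 0.9, 0.5]
grip_width: 0.005
grip_force: 0.0
```

Call:
move_arm --increments "2 -20 0 0 0 0 255;2 -20 0 0 0 0 255;2 -20 0 0 0 0 255;2 -20 0 0 0 0 255;2 -20 0 0 0 0 255;2 -20 0 0 0 0 255;0 0 0 0 0 0 255;0 0 0 0 0 0 255"

```text
time: 34.38
position: [0.4618, 0.222, 0.0866]
tool_rot: [0.13, -3.134, 0.005]
ft_force: [-0.6, 0.7, 0.5]
grip_width: 0.006
grip_force: 0.0
```

```bash
python3 st.py
```

```text
pos mm [461.8 222.   86.6] yaw_of_y 4.74 z [-0.004 -0.004 -1.   ] w 0.6 gf 0.0 F [-0.6  0.7  0.5] t 34.38
```

Call:
move_arm --increments "1 2 -11 0 0 0 255;0 0 -10 0 0 0 255;0 0 -6 0 0 0 255;0 0 -4 0 0 0 255;0 0 -3 0 0 0 255;0 0 -2 0 0 0 255;0 0 -2 0 0 0 255;0 0 0 0 0 0 255"

```text
time: 35.05
position: [0.4623, 0.2276, 0.0522]
tool_rot: [0.137, -3.133, 0.003]
ft_force: [-10.3, -3.0, 22.2]
grip_width: 0.001
grip_force: 10.7
```

Call:
move_arm --increments "0 0 0 0 0 0 255;0 0 10 0 0 0 255;0 0 15 0 0 0 255;0 0 25 0 0 0 255;-10 0 25 0 0 0 255;-15 0 20 0 0 0 255;-15 0 10 0 0 0 255;-10 0 0 0 0 0 255"

```text
time: 35.72
position: [0.4138, 0.2282, 0.1572]
tool_rot: [-0.137, 3.137, 0.001]
ft_force: [-0.1, 1.3, -0.1]
grip_width: 0.006
grip_force: 0.0
```

```bash
python3 - <<'E'
from tray import *
tool()
h=np.array([.5193,.3046]);a=np.radians(5.2)
ims=[]
for n in("side","top"):
    p=ctrl.get_image(n);tray(p,n);w=cloud(p);f=p["frame"].astype(int);x,y,z=[w[...,i] for i in range(3)]
    d=w[...,:2]-h;lx=d[...,0]*np.cos(a)+d[...,1]*np.sin(a);ly=-d[...,0]*np.sin(a)+d[...,1]*np.cos(a)
    m=(f[...,0]>150)&(f[...,0]>f[...,2]+70)&(lx>-.1)&(lx<.01)&(abs(ly)<.11)&(z<.1)&(z>.03)
    N,l,st,_=cv2.connectedComponentsWithStats(m.astype(np.uint8))
    for i in range(1,N):
        if st[i,4]>4:
            k=l==i;print(n,"stud",st[i,4],"zmax",round(np.percentile(w[k][:,2],90)*1e3,1),"local",np.round([lx[k].mean()*1e3,ly[k].mean()*1e3],1))
    m=(abs(ly)<.06)&(z<.1)&(z>.03)
    print(n,[round(float(np.median(z[m&(lx*1e3>lo)&(lx*1e3<lo+16)]))*1e3,1) for lo in(-76,-60,-40,-20) if (m&(lx*1e3>lo)&(lx*1e3<lo+16)).any()])
    q=p["frame"][160:360,200:400] if n=="side" else p["frame"][150:290,110:430]
    ims.append(cv2.resize(q,(700,int(700*q.shape[0]/q.shape[1])),interpolation=2))
o=cv2.resize(np.vstack(ims),None,fx=.59,fy=.59)[:600];cv2.imwrite("pics/fin.png",o[:,:,::-1])
E
```

```text
pos mm [413.8 228.2 157.2] yaw_of_y 5.02 z [ 0.001  0.001 -1.   ] w 0.5 gf 0.0 F [-0.1  1.3 -0.1] t 35.72
side rim 995 [476.   60.3 102.6 131.1  14.2]
side stud 11 zmax 55.1 local [-64.1  76.1]
side stud 15 zmax 55.0 local [-63.1 -73.3]
side [52.3, 52.3, 52.3, 52.5]
top none
top stud 26 zmax 54.9 local [-62.9  75.3]
top [51.5, 51.1, 51.3, 51.6]
```

View pics/fin.png

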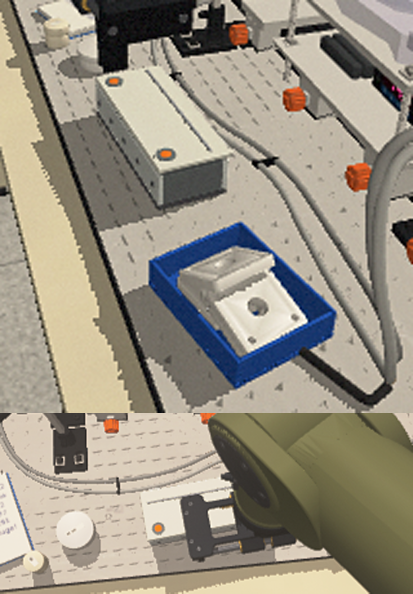

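The cover is shut with both studs flush, at (113,82) and (166,155). All the plates are in the tray and the tins haven't moved. Handing in.

```bash
python3 -c "
from bench import ctrl
print(ctrl.close_job())"
```

```text
the job is handed in; nothing more can be done
None
```

The job is handed in: all four plates that were in the rack are in the blue tray, the cover is shut, both studs are pushed home, and the tins were left alone.

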